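# Set the bench sharpener's speed dial to the green mark and start it

## Robot

A 6-joint arm with a two-finger parallel gripper is mounted at the origin on the work surface. World frame = base frame: x ahead of the robot, y to its left, z up, the work surface at z = 0. Lengths are in mm, angles in rad, forces in N, time in s.
With the tool pointing down it reaches from about 350 to 775 mm from the base axis. Payload 7.3 kg.
Tool frame: the origin (TCP) lies on the front face of the gripper's body, between the roots of the fingers; the fingertips stand 66 mm ahead of it and the grasp point (between the pads) lies 47 mm ahead of it (bot.tip_extent is the distance from the TCP to the fingertips, in mm); z points along the fingers, y is the line along which they close (so a half turn about z gives the same grasp; the last joint's range is limited). The gripper opens to 92 mm and grips with 3 to 60 N. Pads are 19 mm wide; open, the fingers measure 130 mm over their backs; the gripper's body (75 mm by 190 mm) begins 47 mm behind the grasp point.
Start: joints at [-1.247, 0.342, 1.524, -0, 1.275, -0.146], TCP at [237.694, -468.124, 292.241] pointing down, gripper open.
Joint ranges: [-2.53, 2.53], [-0.77, 2.02], [0.04, 2.7], [-1, 4.14], [0.28, 2.66], [-3.11, 3.11]. Speed limits (rad/s): [2.57, 2.57, 3.14, 3.14, 3.14, 3.14].

## Interface

Orientations are given as [roll, pitch, yaw] about the fixed x, y, z axes, in that order (R = Rz(yaw) Ry(pitch) Rx(roll)).
In Python, from plant import readout, viewer, order, bot gives the robot as it stands.
- The arm moves only by the shell command python3 -m creep 'ROWS'. ROWS is text: rows parted by semicolons, each of 7 numbers parted by spaces: the shift along the world's x, y, z in m, then the turn, a rotation vector about the world's x, y, z in rad, then the opening in per cent of the stroke, from 0 (shut) to 100 (fully open). A call has 1 to 8 rows; each row shifts and turns the commanded pose from where the row before left it; what a row does not reach is not made up. A row lasts 1/12 s, in which the tool goes at most 41.7 mm and 7.16 degrees, less where a joint would pass 70% of its speed; a pose out of reach is approached as far as the arm can. A call is refused whole if a number of a shift passes 0.0417 or a number of a turn 0.125, either way. A call with a gripper value outside its range is refused whole. The fingers move at their own pace and stop on an object; the grip force is fixed at half the most. Time passes only in rows, so rows that do not move let the fingers close. It gives the time, the measured TCP pose, the force, the opening and the grip force at its end, in the units of the state.
- readout.get_obs(): the state, without advancing time (a new reading comes with each control period).
- viewer.capture(name): name is "scene" or "top" or "wrist"; returns the picture (400x640x3 uint8, red, green, blue); there is no depth.
- viewer.camera_info(name): a dict with "fx", "fy", "cx", "cy" (pixels), "origin" and "rotation" of the camera in the world. Camera axes: x right, y up, looking along -z (the intrinsics and any distortion apply to the point x, -y, -z); pixel columns grow to the right and rows downward; lengths in mm; the calibration is good to about 2 mm. The wrist camera is an equidistant fisheye: a pixel r from the principal point sees the ray r / f radians off the axis. A picture is of the moment at which its call begins: read the wrist's pose just before it. camera_info takes no time and is no camera call; for the wrist camera it gives the pose at the moment of the call.
- order.close_job(): hands the job in; it is judged then, once.
The state is a dict: "time": time; "joint_positions": joint angles; "dq": joint speeds; "tau": joint torques, N m; "tool_pos": TCP position; "tcp_rot": TCP orientation; "contact_force": force on the tool from outside, world axes, zero at the start; "moment": the same for the moment, N m; "grip_width": finger opening in mm; "finger_force": force on a finger pad.
Only numpy, scipy, OpenCV 4.12 (cv2) and the standard library are available. Lean on these libraries where they do the work, as an engineer would, in place of code of your own. Each camera call takes 0.05 s, during which the arm holds its last target. There are 200 camera calls.

## Task

Get the bench sharpener going at the chisel speed: stroke the knurled rim of the black speed dial with a fingertip, lightly and without gripping it, clockwise click by click until its white pointer has clicked in at the green dot. Only then push the green start button right down with a fingertip and let it come back up. Keep off the red stop button, and leave everything standing or lying around where it is, neither shoved nor picked up.

Things in the scene. Friction and masses are not known exactly. Their poses are not given: they have to be found in the camera images.
- sharpener: bench disc sharpener fixed to the bench: green case, grey top cover, 300 deep (x) x 340 wide (y), flat deck 130 high. Origin: centre of underside, x to its rear, y to its left, z up; the front faces the robot within 17 degrees. On the deck (its frame, mm): dial axis (-95, 95), green button (-100, -45), red button (-100, -117), grey slotted abrasive disc radius 80 at (55, -30), its hub 30 high, chisel guide (55, -138), 55 high, rear bar x = 135, 61 high
- dial_center (a point): centre of the dial's top face, 25 above the deck. The dial is a black upright cylinder of 58 diameter on a vertical axis; its knurled, grippy rim runs from 2 to 25 above the deck. Around it the deck is free for 50, but for the flat spanner some 38 from the rim on the right (machine's -y)
- dial_pointer (a point): outer end of the white pointer line on the dial's top face, 28.5 from the axis
- dial (a joint): dial angle in rad, growing clockwise from above; clicks at 0, 0.524, 1.047, 1.571, 2.094 (stops just beyond), each with a dot on the deck 43 from the axis: white, but a larger green one at 1.047, straight behind the axis (machine's +x). Starts in the click at 0 or 0.524. Resists with about 2 N at the rim until half way (15 degrees, 7.6 mm of rim), then snaps on into the next click and stays
- start (a joint): green start button, travel in m: 0 up, 0.006 fully down; springs back up when let go. It needs about 5 N
- start_top (a point): centre of the green button's top, 22 above the deck; the button has 28 diameter and stands in a black collar of 44 diameter, 12 high
- stop (a joint): red stop button, travel in m: 0 up, 0.006 down. Leave alone
- stop_top (a point): centre of the red button's top, 22 above the deck; 36 diameter, in a collar of 52 diameter
- honing_bar: green polishing bar half wrapped in white paper, 26 x 26 x 60, standing upright on the black rubber pad at the left rear of the machine's deck. Origin at the centre of its underside. Leave alone
- spanner: flat steel disc spanner with red sleeve, 90 long, 5 thick, lying on the deck between the dial and the green button. Origin on its underside near the middle. Leave alone
- chisel: wood-handled chisel, 260 long, lying on the bench to the right of the machine. Origin at the middle of its length, bench height; x towards the blade. Leave alone
- wide_chisel: yellow-handled wide chisel, 260 long, lying beyond the other one. Origin as for the other chisel. Leave alone
- mug: white mug, 82 across and 95 high plus handle, on the left. Origin centre of underside. Leave alone
- oil_bottle: yellow bottle, red cap, 56 across, 150 high, on the right. Origin centre of underside. Leave alone
- tape_measure: yellow and black tape measure, 72 x 36 x 68, on the left. Origin centre of underside. Leave alone
- pencil_can: open steel can, 76 across, 105 high, on the left. Origin centre of underside. Leave alone

How it is judged:
By the outcome, as a careful person would: the job done as asked, in the order asked, and still so for the second after the job is handed in, with the robot touching nothing.
It also fails if it takes over 48 s, if anything falls off the work surface, if the arm or the gripper's body presses on something with over 40 N, if the wrist force passes 120 N, or if a joint passes its speed limit or range.

## Working session

There is one attempt and no reset: what is moved stays moved. The work goes in short steps, Python scripts to look and compute and a shell command to move; the robot and the scene stay as the last step left them, time stands still between calls to the robot, and variables do not carry over. Pictures are saved under pics/ and viewed, at most 10 in all, crops included, and the job is handed in when it is done.

```bash
mkdir -p pics; ls
python3 - <<'E'
from plant import readout, viewer
import cv2,json
print(readout.get_obs())
for n in("scene","top"):
    cv2.imwrite(f"pics/{n}0.png",viewer.capture(n)[:,:,::-1]); c=viewer.camera_info(n); print(c)
E
```

```text
pics
{'time': 0.0, 'joint_positions': array([-1.24699815e+00,  3.42717265e-01,  1.52502923e+00, -7.03802766e-06,
        1.27538050e+00, -1.45984559e-01]), 'dq': array([-0.00045787,  0.00086036, -0.0003164 , -0.00071884,  0.00046691,
       -0.00012603]), 'tau': array([ 4.54001420e-04, -4.31236982e+01, -2.44220191e+01,  7.16251647e-02,
        5.60610322e-02, -1.18129392e-04]), 'tool_pos': array([ 237.58996024, -467.81650076,  291.54345255]), 'tcp_rot': array([-3.14007366e+00, -2.16536717e-04,  4.69784628e-01]), 'contact_force': array([0.16049845, 0.38060983, 0.54581098]), 'moment': array([-0.00359925,  0.06025371,  0.01813748]), 'finger_force': 0.0, 'grip_width': 91.89088304417824}
{'fx': 373.53602253736966, 'fy': 373.53602253736966, 'cx': 315.530542382011, 'cy': 196.5304943816604, 'origin': array([1344.74044484, -287.32191174,  834.91371975]), 'rotation': array([ 0.86493737, -0.01292282,  1.22637581])}
{'fx': 435.0719278950136, 'fy': 435.0719278950136, 'cx': 321.4853894949619, 'cy': 204.00460708190838, 'origin': array([ 372.47010665,   12.83159819, 1236.97062752]), 'rotation': array([ 0.16663858, -0.01527079, -1.54647307])}
```

View pics/top0.png

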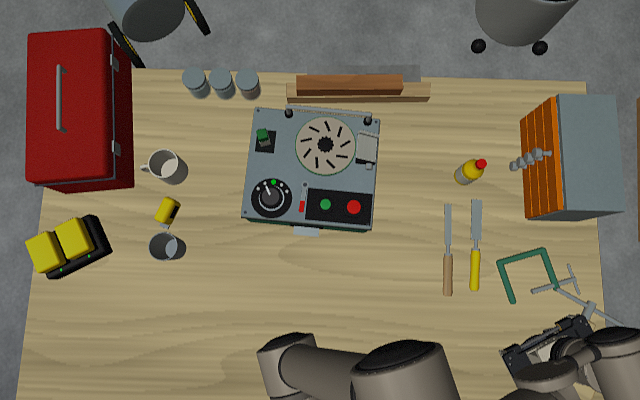

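View pics/scene0.png

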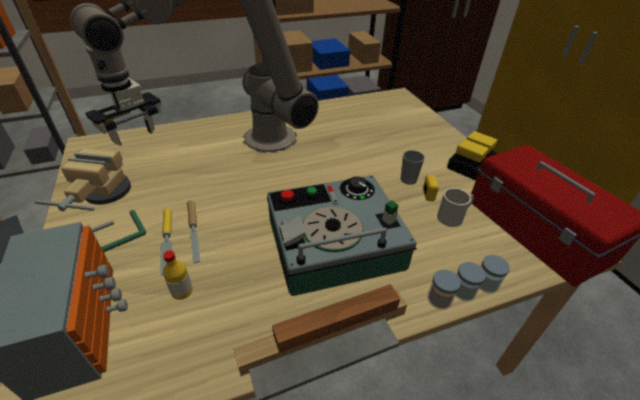

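The top view shows the sharpener with its dial at (271,198), the green button at (326,205) and the red one at (354,207). In the scene view the buttons are at (312,190) and (288,196), and the dial is at (357,187). Next I triangulate these.

```bash
cat > h.py <<'E'
import cv2,numpy as np
from scipy.spatial.transform import Rotation as R
from plant import viewer,readout
def info(n):
    c=viewer.camera_info(n); return c
def ray(c,u,v,fish=False):
    x=(u-c['cx'])/c['fx'];y=(v-c['cy'])/c['fy']
    if fish:
        r=np.hypot(x,y); k=np.sin(r)/max(r,1e-9); d=np.array([x*k,-y*k,-np.cos(r)])
    else: d=np.array([x,-y,-1.])
    d=R.from_euler('xyz',c['rotation']).apply(d); return np.array(c['origin']),d/np.linalg.norm(d)
def plane(c,u,v,z,fish=False):
    o,d=ray(c,u,v,fish); return o+d*(z-o[2])/d[2]
def tri(r1,r2):
    (a,d),(b,e)=r1,r2
    s=np.linalg.lstsq(np.c_[d,-e],b-a,rcond=None)[0]
    p,q=a+s[0]*d,b+s[1]*e
    return (p+q)/2,np.linalg.norm(p-q)
def blobs(img,lo,hi,box,amin=4):
    x0,y0,x1,y1=box
    m=cv2.inRange(cv2.cvtColor(img[y0:y1,x0:x1],cv2.COLOR_RGB2HSV),lo,hi)
    n,_,s,c=cv2.connectedComponentsWithStats(m)
    return [(round(c[i][0]+x0,1),round(c[i][1]+y0,1),int(s[i][4])) for i in range(1,n) if s[i][4]>=amin]
E
python3 - <<'E'
from h import *
T=cv2.imread('pics/top0.png')[:,:,::-1];S=cv2.imread('pics/scene0.png')[:,:,::-1]
for n,im,b in(('top',T,(235,170,385,235)),('scene',S,(265,170,410,215))):
    print(n,'green',blobs(im,(50,120,60),(75,255,255),b),'red',blobs(im,(0,150,90),(6,255,255),b),'red2',blobs(im,(174,150,90),(180,255,255),b))
a=cv2.resize(T[160:240,230:390],None,fx=5,fy=5,interpolation=2)[:, :800]
cv2.imwrite('pics/crop1.png',a[:,:,::-1])
a=cv2.resize(S[165:225,265:425],None,fx=5,fy=5,interpolation=2)
cv2.imwrite('pics/crop2.png',a[:,:,::-1])
E
```

```text
top green [(np.float64(273.0), np.float64(181.5), 26), (np.float64(325.0), np.float64(203.9), 98)] red [(np.float64(301.3), np.float64(206.0), 52), (np.float64(353.4), np.float64(206.5), 156)] red2 []
scene green [(np.float64(311.4), np.float64(189.4), 49), (np.float64(362.0), np.float64(197.0), 15), (np.float64(391.6), np.float64(204.4), 37)] red [(np.float64(329.9), np.float64(188.4), 21), (np.float64(287.1), np.float64(193.4), 82)] red2 []
```

View pics/crop1.png

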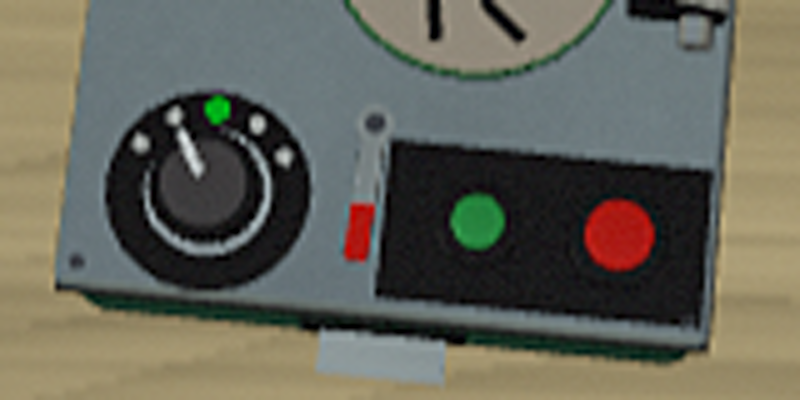

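The pointer is at the second dot, i.e. the click at 0.524, and the green dot is one click further clockwise, at crop pixel (217,110). So one stroke is needed.

Run:
```python
from h import *
from scipy.optimize import least_squares
t=info('top');s=info('scene')
P={'start':((325,203.9),(311.4,189.4),(-100,-45,152)),'stop':((353.4,206.5),(287.1,193.4),(-100,-117,152)),'dot':((273,181.5),(362,197),(-52,95,130))}
W=[];M=[]
for k,(a,b,m) in P.items():
    w,e=tri(ray(t,*a),ray(s,*b)); print(k,w.round(1),round(e,1), plane(t,*a,m[2]).round(1),plane(s,*b,m[2]).round(1))
    W.append((plane(t,*a,m[2])+plane(s,*b,m[2]))[:2]/2);M.append(m[:2])
W=np.array(W);M=np.array(M,float)
f=lambda p:(W-(M@np.array([[np.cos(p[2]),np.sin(p[2])],[-np.sin(p[2]),np.cos(p[2])]])+p[:2])).ravel()
r=least_squares(f,[500,0,0]);print(r.x,f(r.x).round(1))
x,y,a=r.x
for n,m in dict(dial=(-95,95),start=(-100,-45),hb=(100,120)).items(): print(n,np.array([x+np.cos(a)*m[0]-np.sin(a)*m[1],y+np.sin(a)*m[0]+np.cos(a)*m[1]]).round(1))
```

```text
start [556.4  -8.  149.1] 0.4 [555.8  -8.2 152. ] [559.8  -9.  152. ]
stop [551.6 -80.  149.6] 0.8 [551.1 -80.2 152. ] [554.5 -80.3 152. ]
dot [615.  127.9 129.9] 0.1 [614.9 127.9 130. ] [615.1 127.9 130. ]
[ 6.60517945e+02  2.96253055e+01 -6.75548526e-02] [ 0.1 -0.1 -0.1  0.1 -0.1 -0. ]
dial [572.1 130.8]
start [557.7  -8.5]
hb [768.4 142.6]
```

```bash
python3 -m creep '0.0177 0.0367 0 0 0 -0.067 0;0.0177 0.0367 0 0 0 -0.067 0;0.0177 0.0367 0 0 0 -0.067 0;0.0177 0.0367 0 0 0 -0.067 0;0.0177 0.0367 0 0 0 -0.067 0;0.0177 0.0367 0 0 0 -0.067 0;0.0177 0.0367 0 0 0 -0.067 0;0.0177 0.0367 0 0 0 -0.068 0'; python3 -m creep '0.0177 0.0367 0 0 0 0 0;0.0177 0.0367 0 0 0 0 0;0.0177 0.0367 0 0 0 0 0;0.0177 0.0367 0 0 0 0 0;0.0177 0.0367 0 0 0 0 0;0.0177 0.0367 0 0 0 0 0;0.0177 0.0367 0 0 0 0 0;0.0177 0.0367 0 0 0 0 0'; python3 -m creep '0 0 0 0 0 0 0;0 0 0 0 0 0 0;0 0 0 0 0 0 0'
python3 - <<'E'
from h import *
o=readout.get_obs();print(o['tool_pos'],o['tcp_rot'],o['contact_force']);c=info('wrist');print(c)
cv2.imwrite('pics/w1.png',viewer.capture('wrist')[:,:,::-1])
E
```

```text
time: 0.77
tool_pos: [379.5, -172.6, 292.1]
tcp_rot: [-3.142, 0.0, -0.071]
contact_force: [1.4, 0.7, 0.5]
grip_width: 42.9
finger_force: 0.0
time: 1.43
tool_pos: [521.2, 121.2, 291.9]
tcp_rot: [3.141, 0.001, -0.067]
contact_force: [0.6, -1.0, -0.1]
grip_width: 0.2
finger_force: 0.0
time: 1.68
tool_pos: [520.4, 119.0, 291.7]
tcp_rot: [3.141, 0.002, -0.066]
contact_force: [-0.2, -0.6, 0.3]
grip_width: 0.5
finger_force: 0.0
[520.44770522 118.95015225 291.66222309] [ 3.14081643e+00  1.52121072e-03 -6.63864145e-02] [-0.19345453 -0.55169466  0.29271702]
{'fx': 309.70691628693146, 'fy': 309.70691628693146, 'cx': 319.3833065172456, 'cy': 198.1064973173054, 'origin': array([602.07141533, 113.09049488, 384.08748027]), 'rotation': array([-3.09517441e-01, -9.48463755e-04, -1.63805434e+00])}
```

View pics/w1.png

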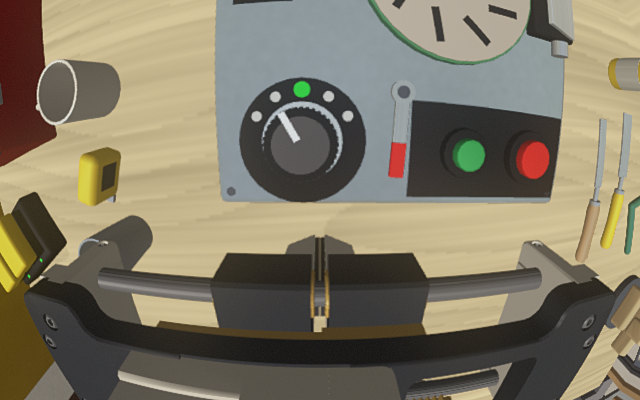

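The wrist view shows the pointer at (288,125), the green dot at (302,89), the green button at (468,155) and the closed fingertips at (320,240). I check the estimate from here while coming down.

```bash
python3 - <<'E'
from h import *
im=cv2.imread('pics/w1.png')[:,:,::-1];c=info('wrist')
b=(220,60,560,200)
g=blobs(im,(50,120,60),(75,255,255),b,30);r=blobs(im,(0,150,90),(6,255,255),b,30);print(g,r)
for u,v,_ in g+r: print([plane(c,u,v,z,True)[:2].round(1) for z in(130,152)])
E
python3 -m creep '0 0 -0.03 0 0 0 0;0 0 -0.03 0 0 0 0;0 0 -0.0247 0 0 0 0;0 0 0 0 0 0 0;0 0 0 0 0 0 0;0 0 0 0 0 0 0;0 0 0 0 0 0 0'
```

```text
[(np.float64(301.5), np.float64(88.9), 233), (np.float64(468.5), np.float64(154.7), 832)] [(np.float64(532.3), np.float64(159.2), 1026), (np.float64(396.9), np.float64(159.7), 467)]
[array([614.1, 125.8]), array([613.1, 124.6])]
[array([552.6, -18.8]), array([556.9,  -7.5])]
[array([546.8, -95.3]), array([551.6, -77.3])]
[array([550.6,  49.5]), array([555.1,  55. ])]
time: 2.32
tool_pos: [521.8, 118.6, 209.6]
tcp_rot: [-3.141, -0.004, -0.068]
contact_force: [0.1, -0.6, 0.1]
grip_width: 0.4
finger_force: 0.0
```

```bash
python3 -m creep '0.004 -0.0003 0 0 0 0 0;0.003 -0.0002 0 0 0 0 0;0 0 0 0 0 0 0;0 0 0 0 0 0 0'; for i in 1; do python3 -m creep '0.001 0 0 0 0 0 0;0 0 0 0 0 0 0'; python3 -m creep '0.001 0 0 0 0 0 0;0 0 0 0 0 0 0'; python3 -m creep '0.001 0 0 0 0 0 0;0 0 0 0 0 0 0'; done | grep -v grip
```

```text
time: 2.65
tool_pos: [528.2, 118.6, 207.9]
tcp_rot: [3.142, -0.001, -0.067]
contact_force: [-0.3, -0.4, -0.3]
grip_width: 0.1
finger_force: 0.0
time: 2.82
tool_pos: [528.9, 118.6, 207.5]
tcp_rot: [3.142, 0.0, -0.067]
contact_force: [-0.1, -0.2, 0.2]
finger_force: 0.0
time: 2.98
tool_pos: [530.0, 118.6, 207.5]
tcp_rot: [3.141, -0.0, -0.067]
contact_force: [-0.2, 0.8, -0.6]
finger_force: 0.0
time: 3.15
tool_pos: [531.0, 118.6, 207.5]
tcp_rot: [3.142, -0.0, -0.067]
contact_force: [-0.1, -0.5, 0.3]
finger_force: 0.0
```

```bash
(python3 -m creep '0.001 0 0 0 0 0 0;0 0 0 0 0 0 0'; python3 -m creep '0.001 0 0 0 0 0 0;0 0 0 0 0 0 0'; python3 -m creep '0.0005 0 0 0 0 0 0;0 0 0 0 0 0 0'; python3 -m creep '0.0005 0 0 0 0 0 0;0 0 0 0 0 0 0') | egrep 'pos|force'
```

```text
tool_pos: [531.4, 118.6, 207.4]
contact_force: [-2.4, 0.0, 1.7]
finger_force: 1.3
tool_pos: [531.7, 118.6, 207.4]
contact_force: [-5.8, -0.0, 3.6]
finger_force: 3.1
tool_pos: [531.8, 118.6, 207.4]
contact_force: [-7.6, -0.2, 4.8]
finger_force: 3.8
tool_pos: [532.0, 118.6, 207.4]
contact_force: [-8.8, -0.7, 6.8]
finger_force: 4.6
```

```bash
(python3 -m creep '-0.001 0 0 0 0 0 0;0 0 0 0 0 0 0'; python3 -m creep '0.0001 0.002 0 0 0 0 0;0 0 0 0 0 0 0'; python3 -m creep '0.0002 0.002 0 0 0 0 0;0 0 0 0 0 0 0'; python3 -m creep '0.0001 0.002 0 0 0 0 0;0 0 0 0 0 0 0') | egrep 'pos|force'
python3 - <<'E'
from h import *
cv2.imwrite('pics/w2.png',viewer.capture('wrist')[:,:,::-1])
E
```

```text
tool_pos: [531.7, 118.6, 207.4]
contact_force: [-5.0, 0.3, 3.0]
finger_force: 2.9
tool_pos: [531.8, 120.6, 207.5]
contact_force: [-6.9, -0.5, 4.8]
finger_force: 3.1
tool_pos: [531.9, 122.7, 207.5]
contact_force: [-6.3, -0.1, 4.3]
finger_force: 3.3
tool_pos: [532.0, 124.9, 207.5]
contact_force: [-8.0, 0.6, 3.5]
finger_force: 3.3
```

View pics/w2.png

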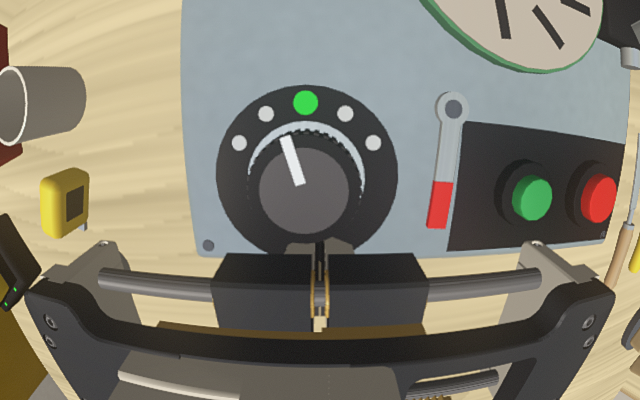

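The pointer's end at (287,140) is about 12° on towards the green dot, matching 6 mm of rim, so the dial follows the finger. I stroke on past half way.

```bash
(python3 -m creep '0.0001 0.002 0 0 0 0 0;0 0 0 0 0 0 0'; python3 -m creep '0.0001 0.002 0 0 0 0 0;0 0 0 0 0 0 0';python3 -m creep '0 0.001 0 0 0 0 0;0 0 0 0 0 0 0') | egrep 'pos|force'
python3 - <<'E'
from h import *
cv2.imwrite('pics/w3.png',viewer.capture('wrist')[60:270,180:420,::-1])
E
```

```text
tool_pos: [532.1, 127.0, 207.5]
contact_force: [-7.0, -0.3, 4.6]
finger_force: 3.3
tool_pos: [532.2, 129.1, 207.5]
contact_force: [-6.4, 1.4, 3.0]
finger_force: 3.2
tool_pos: [532.3, 130.1, 207.4]
contact_force: [-6.3, 1.4, 3.4]
finger_force: 3.0
```

View pics/w3.png

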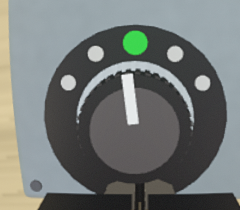

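The pointer has gone past half way, its tip at crop pixel (127,75), and the lateral force has turned into a pull. I now draw the finger off radially and look.

```bash
(python3 -m creep '-0.004 0.0003 0 0 0 0 0;-0.008 0.0005 0 0 0 0 0;-0.008 0.0005 0 0 0 0 0;0 0 0.035 0 0 0 0;0 0 0.035 0 0 0 0;0 0 0 0 0 0 0;0 0 0 0 0 0 0;0 0 0 0 0 0 0') | egrep 'pos|force'
python3 - <<'E'
from h import *
c=info('wrist');im=viewer.capture('wrist');cv2.imwrite('pics/w4f.png',im[:,:,::-1])
cv2.imwrite('pics/w4.png',cv2.resize(im[50:230,220:400,::-1],None,fx=3,fy=3,interpolation=2))
print(readout.get_obs()['tool_pos'])
g=blobs(im,(50,120,60),(75,255,255),(200,40,560,230),30);print(g)
for u,v,_ in g: print(plane(c,u,v,152,True),plane(c,u,v,130,True))
import pickle;pickle.dump(c,open('c4.pkl','wb'))
for b in blobs(im,(0,0,170),(180,60,255),(240,70,380,230),15): print(b)
E
```

```text
tool_pos: [512.9, 130.8, 277.2]
contact_force: [0.7, 0.1, -0.5]
finger_force: 0.0
[512.70225126 130.79479896 276.57079876]
[(np.float64(315.4), np.float64(77.4), 259), (np.float64(489.1), np.float64(148.4), 886)]
[612.31842874 126.31262398 152.        ] [614.13260371 126.45868021 130.        ]
[556.99333856  -6.2499546  152.        ] [553.21892747 -19.49452051 130.        ]
(np.float64(286.9), np.float64(85.1), 85)
(np.float64(343.8), np.float64(85.3), 85)
(np.float64(317.0), np.float64(107.9), 710)
(np.float64(266.7), np.float64(105.9), 80)
(np.float64(364.2), np.float64(106.2), 84)
(np.float64(252.5), np.float64(198.0), 26)
```

View pics/w4.png

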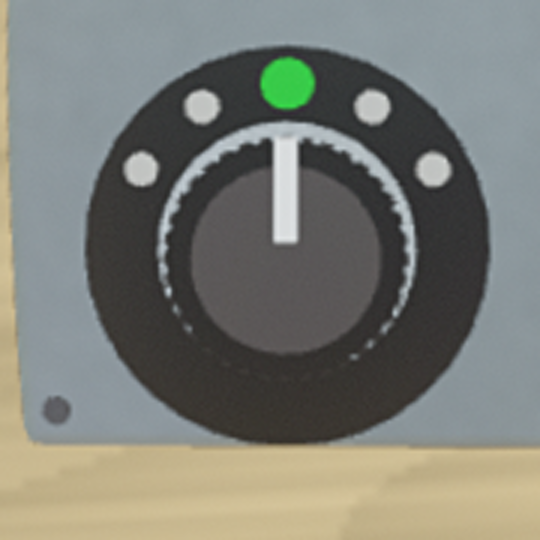

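The pointer stands upright at crop pixel (285,140), straight below the green dot at (287,82): it has clicked in. Now the start button.

```bash
(python3 -m creep '0.0112 -0.0346 0 0 0 0 0;0.0112 -0.0346 0 0 0 0 0;0.0112 -0.0346 0 0 0 0 0;0.0112 -0.0346 0 0 0 0 0;0 0 0 0 0 0 0;0 0 -0.025 0 0 0 0;0 0 -0.025 0 0 0 0;0 0 0 0 0 0 0'; python3 -m creep '0 0 0 0 0 0 0;0 0 0 0 0 0 0;0 0 0 0 0 0 0') | egrep 'pos|force'
```

```text
tool_pos: [555.4, -7.2, 221.8]
contact_force: [-1.3, 0.3, -0.5]
finger_force: 0.0
tool_pos: [558.9, -7.3, 228.8]
contact_force: [-0.0, -0.2, -0.2]
finger_force: 0.0
```

```bash
(python3 -m creep '-0.001 0 -0.008 0 0 0 0;0 0 0 0 0 0 0;0 0 0 0 0 0 0;0 0 0 0 0 0 0'; for k in 1; do python3 -m creep '0 0 -0.002 0 0 0 0;0 0 0 0 0 0 0;0 0 0 0 0 0 0'; python3 -m creep '0 0 -0.002 0 0 0 0;0 0 0 0 0 0 0;0 0 0 0 0 0 0'; python3 -m creep '0 0 -0.002 0 0 0 0;0 0 0 0 0 0 0;0 0 0 0 0 0 0'; done) | egrep 'pos|contact'
```

```text
tool_pos: [557.3, -7.5, 219.7]
contact_force: [-0.4, -0.2, -1.0]
tool_pos: [557.5, -7.6, 217.8]
contact_force: [0.4, 0.3, 0.2]
tool_pos: [557.5, -7.5, 215.7]
contact_force: [1.4, 0.2, 2.9]
tool_pos: [557.5, -7.5, 213.7]
contact_force: [1.7, -0.3, 3.4]
```

```bash
(python3 -m creep '0 0 -0.002 0 0 0 0;0 0 0 0 0 0 0;0 0 0 0 0 0 0'; python3 -m creep '0 0 -0.001 0 0 0 0;0 0 0 0 0 0 0;0 0 0 0 0 0 0'; python3 -m creep '0 0 -0.001 0 0 0 0;0 0 0 0 0 0 0;0 0 0 0 0 0 0') | egrep 'pos|contact'
```

```text
tool_pos: [557.5, -7.5, 211.8]
contact_force: [0.1, -0.1, 5.4]
tool_pos: [557.5, -7.5, 211.6]
contact_force: [-1.6, 0.1, 10.7]
tool_pos: [557.5, -7.5, 211.5]
contact_force: [-4.0, 0.5, 16.3]
```

The force has jumped to 16 N with no further travel, so the button is right down. I release it, rise and check.

```bash
(python3 -m creep '0 0 0 0 0 0 0;0 0 0.005 0 0 0 0;0 0 0.01 0 0 0 0;0 0 0.03 0 0 0 0;0 0 0.03 0 0 0 0;-0.03 0 0.01 0 0 0 0;-0.03 0 0 0 0 0 0;0 0 0 0 0 0 0'; python3 -m creep '0 0 0 0 0 0 0;0 0 0 0 0 0 0;0 0 0 0 0 0 0') | egrep 'time|pos|contact'
python3 - <<'E'
from h import *
im=viewer.capture('wrist');cv2.imwrite('pics/w5.png',im[:,:,::-1])
E
```

```text
time: 9.22
tool_pos: [492.6, -7.0, 294.6]
contact_force: [0.3, 0.9, 0.5]
time: 9.47
tool_pos: [498.0, -7.6, 294.3]
contact_force: [0.2, -0.9, -0.9]
```

View pics/w5.png

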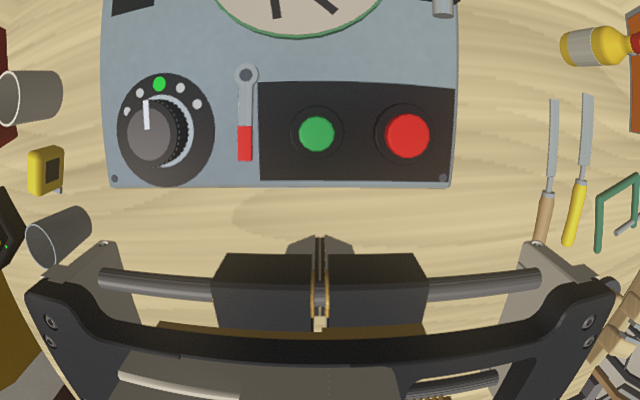

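The pointer, at (145,102), lies parallel to the case's left edge, so it still points straight back; its offset from the green dot at (159,84) is parallax. The green button at (316,133) is up, and the spanner and other things lie as before.

```bash
python3 -c "
from plant import order
print(order.close_job())"
```

```text
the job is handed in; nothing more can be done
None
```

The dial was stroked one click clockwise to the green dot, then the start button was pushed fully down and released; the red stop button and the loose things were not touched, and the job was handed in at about 9.5 s.

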